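# Show the mark under a culture dish to the viewer's camera with its mirror

## Task

Pick up the small culture dish from the bench with a light grip (its walls are thin: less than 40 N) and set it gently, lid up, on the dish viewer's glass stage between the two black crescents, then let it go. Next swing the viewer's mirror by its red-tipped lever until the camera sees the blue mark on the dish's underside in the middle of the mirror, and hold the lever there: the mirror swings back when released, so finish while still holding it. Leave the camera on its arm and the things lying about where they are.

Things in the scene. Friction and masses are not known exactly. Their poses are not given: they have to be found in the camera images.
- dish: 35 mm culture dish, lid on, pink inside, 35 across and 10 high, about 20 g, lid up on the bench. Origin: centre of its underside, where a blue ink dot 10 across marks it; z up. The lid (35 across) takes the upper 6 mm, the base below it is 30 across. Grip it with less than 40 N (per finger).
- stage (a point): centre of the viewer's glass stage, on the glass, 115 above the bench: the dish's underside goes here. Axes as viewer. Two black crescents 6 high stand on the glass at its -x and +x sides, inner faces 21 from the centre, 40 deg either side of the x axis; the gaps between, at +y and -y, are 31 wide: fingers that close along the viewer's y fit down in them.
- viewer: dish viewer, fixed: dark base 150x130, two white cheeks (outer faces 53 either side of the centre along x), white stage frame 108x94 with top at 115, mirror below it. Origin: on the bench under the stage's centre. x runs along the mirror's hinge; the -x side, with the lever, faces the robot more or less; +y points to the camera.
- mirror_unit: the tilting mirror with its shaft and lever, one rigid piece. Origin: centre of the mirror's face (76x48, silvered), on the hinge axis, 55 above the bench and 60 straight below the stage's centre. x along the viewer's x; y is the way the mirror looks.
- mirror (a joint): elevation of the mirror's look, rad, 0 to 1.5: 0 = upright, looking level to the camera side (+y); pi/2 = up at the stage. Starts at 0, where a soft spring pulls it (about 0.1 N m, 1.4 N at the grip). The mark shows in the mirror's middle when the mirror looks midway between straight up and the lens: half of (pi/2 + joint camera_arm).
- grip (a point): centre of the red round grip, 17 across, 20 long along the viewer's x, on a steel rod lever outside the -x cheek: 118 from the viewer's centre toward -x, 75 from the hinge axis. Turns with the mirror: leans toward +y from upright by (0.95 - joint mirror) rad; 99 above the bench at the start, 130 when upright. 49 free between grip and bearing boss.
- camera_arm (a joint): elevation of the camera's arm about the hinge axis, rad: 0 = lens level with the hinge, growing upward; clamped stiffly somewhere in 0.03 to 0.55. Leave it.
- lens (a point): front of the lens of the small grey camera (34x42x34, black barrel), 175 from the hinge, looking at the mirror's centre; the camera sits on an aluminium arm pivoted on the viewer's far cheek. Leave it as it is clamped.
- marker: red and white felt marker pen, 17x135x16, lying; origin at the centre of its underside; not to be disturbed
- timer: white lab timer, 66x66x19, lying flat; origin at the centre of its underside; not to be disturbed
- clear_bottle: clear round bottle with black cap, 38x38x84, standing; origin at the centre of its underside; not to be disturbed
Things that resemble listed ones, but are neither listed nor needed, are in the scene too. Several things look just like the dish: the one meant starts nearest to the robot's base.

How it is judged (in metres and radians):
On the way, in this order (a step that is already met when the one before it is completed fails the run):
1. the dish lies flat on the glass stage between the crescents, released (horizontal distance between dish and stage below 0.008 m and z of dish in the frame of stage between -0.003 and 0.003 m and angle between dish's own z axis and vertical below 0.1 rad and contact force between the fingers and dish below 0.05 N), for 0.3 s.
2. the mirror is held by its lever at the angle that shows the mark to the camera (((value of joint camera_arm between -0.0301 and 0.0101 rad and value of joint mirror between 0.7004 and 0.8604 rad) or (value of joint camera_arm between 0.0099 and 0.0501 rad and value of joint mirror between 0.7204 and 0.8804 rad) or (value of joint camera_arm between 0.0499 and 0.0901 rad and value of joint mirror between 0.7404 and 0.9004 rad) or (value of joint camera_arm between 0.0899 and 0.1301 rad and value of joint mirror between 0.7604 and 0.9204 rad) or (value of joint camera_arm between 0.1299 and 0.1701 rad and value of joint mirror between 0.7804 and 0.9404 rad) or (value of joint camera_arm between 0.1699 and 0.2101 rad and value of joint mirror between 0.8004 and 0.9604 rad) or (value of joint camera_arm between 0.2099 and 0.2501 rad and value of joint mirror between 0.8204 and 0.9804 rad) or (value of joint camera_arm between 0.2499 and 0.2901 rad and value of joint mirror between 0.8404 and 1.0004 rad) or (value of joint camera_arm between 0.2899 and 0.3301 rad and value of joint mirror between 0.8604 and 1.0204 rad) or (value of joint camera_arm between 0.3299 and 0.3701 rad and value of joint mirror between 0.8804 and 1.0404 rad) or (value of joint camera_arm between 0.3699 and 0.4101 rad and value of joint mirror between 0.9004 and 1.0604 rad) or (value of joint camera_arm between 0.4099 and 0.4501 rad and value of joint mirror between 0.9204 and 1.0804 rad) or (value of joint camera_arm between 0.4499 and 0.4901 rad and value of joint mirror between 0.9404 and 1.1004 rad) or (value of joint camera_arm between 0.4899 and 0.5301 rad and value of joint mirror between 0.9604 and 1.1204 rad) or (value of joint camera_arm between 0.5299 and 0.5701 rad and value of joint mirror between 0.9804 and 1.1404 rad) or (value of joint camera_arm between 0.5699 and 0.6101 rad and value of joint mirror between 1.0004 and 1.1604 rad)) and contact force between the fingers and mirror_unit above 0.4 N and velocity of joint mirror between -0.1 and 0.1 rad/s), for 0.5 s.
At the end, for the whole second after the job is handed in: The dish lies flat on the viewer's glass (within 8 mm of the stage's centre, 3 mm of height, 0.1 rad of level), not touched by the fingers; the fingers press on the lever (more than 0.4 N) and the mirror stands still within about 0.07 rad of half of (pi/2 + the camera arm's angle) (all of step 1 and all of step 2); the arm keeps its last pose, push and grip.
It fails at once if the dish is squeezed by more than 45 N a finger (the forces of both fingers add up to over 90 N) (contact force between the fingers and dish above 90 N).
It fails at once if the dish is pressed or knocked onto the viewer with more than 20 N (contact force between dish and viewer above 20 N).
It fails at once if the camera is shifted by more than 10 mm (distance of lens from where it was at the start of the episode above 0.01 m).
It fails at once if the marker pen, the timer or the bottle is moved by more than 30 mm (distance of any of marker, timer, clear_bottle from where it was at the start of the episode above 0.03 m).
It also fails if it takes over 51 s, if anything falls off the work surface, if the arm or the gripper's body presses on something with over 40 N, if the wrist force passes 120 N, or if a joint passes its speed limit or range.

## Robot

A 6-joint arm with a two-finger parallel gripper is mounted at the origin on a cart in front of the work surface, level with it; the furniture and walls round the work are solid. World frame = base frame: x ahead of the robot, y to its left, z up, the work surface at z = 0. Lengths are in mm, angles in rad, forces in N, time in s.
With the tool pointing down it reaches from about 275 to 750 mm from the base axis. Payload 10.2 kg.
Tool frame: the origin (TCP) lies at the very end of the fingers, on their centre line; the grasp point (between the pads) lies 19 mm behind it; z points along the fingers, y is the line along which they close (so a half turn about z gives the same grasp; the last joint's range is limited). The gripper opens to 85 mm and grips with 20 to 120 N. Pads are 22 mm wide; open, the fingers measure 114 mm over their backs; the gripper's body (76 mm by 85 mm) begins 54 mm behind the grasp point. The pads swing forward as they close: fully open they stand 13 mm farther back than shut.
Start: joints at [1.067, 0.313, 1.498, -0, 1.331, -0.223], TCP at [145.503, 504.44, 231.294] pointing down, gripper open.
Joint ranges: [-2.94, 2.94], [-0.97, 2.17], [0.19, 2.56], [-1.23, 4.37], [0.02, 3.11], [-2.88, 2.88]. Speed limits (rad/s): [2.39, 2.39, 3.01, 3.14, 3.14, 3.14].

## Interface

Orientations are given as a unit quaternion [w, x, y, z].
In Python, from rig import ctrl gives the robot as it stands.
- The arm moves only by the shell command python3 -m pendant 'ROWS' [FORCE]. ROWS is JSON, a list that holds one entry, the list of rows, each a list of 5 numbers: the shift along the tool's x, y, z normalised to -1 to 1, where 1 is 200 mm, then the turn about the tool's z normalised to -1 to 1, where 1 is pi rad, then the opening, from 0 (shut) to 1 (fully open). In form: [[[dx, dy, dz, spin, hand], ...]]. A call has 1 to 12 rows; each row is the pose to reach, as a shift and turn from the pose commanded when the call began, along the tool's axes at that moment, turning the shorter way round; what a row does not reach only later rows make up. A row lasts 1/10 s, in which the tool goes at most 50 mm and 8.59 degrees, less where a joint would pass 70% of its speed; a pose out of reach is approached as far as the arm can. A call with a number of a shift or a turn outside -1 to 1 is refused whole. A call with a gripper value outside its range is refused whole. The fingers move at their own pace and stop on an object; FORCE is the grip in N (left out, the last holds). Time passes only in rows, so rows that repeat a pose let the fingers close. It gives the time, the measured TCP pose, the force, the opening and the grip force at its end, in the units of the state.
- ctrl.sense(): the state, without advancing time (a new reading comes with each control period).
- ctrl.capture(name): name is "scene" or "top"; returns (picture, depth): 400x640x3 uint8, blue, green, red; 400x640 float32, mm along the optical axis (not along the pixel's ray), 0 where there is no reading.
- ctrl.get_calibration(name): a dict with "K" (3x3 intrinsics, pixels), "origin" and "rotation" of the camera in the world. Camera axes: x right, y down, z forward; pixel columns grow to the right and rows downward; lengths in mm; the calibration is good to about 2 mm. A picture is of the moment at which its call begins. get_calibration takes no time and is no camera call.
- ctrl.finish_job(): hands the job in; it is judged then, once.
The state is a dict: "time_s": time; "joints": joint angles; "dq": joint speeds; "tau": joint torques, N m; "eef_pos": TCP position; "ee_rot": TCP orientation; "force": force on the tool from outside, world axes, zero at the start; "wrist_torque": the same for the moment, N m; "grip_width": opening from 0.0 (shut) to 1.0 (fully open); "grip_force": force on a finger pad.
Only numpy, scipy, OpenCV 4.12 (cv2) and the standard library are available. Lean on these libraries where they do the work, as an engineer would, in place of code of your own. Each camera call takes 0.05 s, during which the arm holds its last target. There are 200 camera calls.

## Working session

There is one attempt and no reset: what is moved stays moved. The work goes in short steps, Python scripts to look and compute and a shell command to move; the robot and the scene stay as the last step left them, time stands still between calls to the robot, and variables do not carry over. Pictures are saved under pics/ and viewed, at most 10 in all, crops included, and the job is handed in when it is done.

```bash
mkdir -p pics; ls; cat > h.py <<'E'
from rig import ctrl
import numpy as np, cv2
def cap(n,f):
    p,d=ctrl.capture(n); cv2.imwrite('pics/%s.png'%f,p); np.savez('pics/%s.npz'%f,d=d,p=p); return p,d
def world(n,d):
    c=ctrl.get_calibration(n);K=np.array(c['K']);R=np.array(c['rotation']);o=np.array(c['origin'])
    v,u=np.indices(d.shape)
    P=np.stack([(u-K[0,2])/K[0,0]*d,(v-K[1,2])/K[1,1]*d,d],-1)
    return P@R.T+o
E
python3 - <<'E'
from h import *
for n in('scene','top'):
    cap(n,n+'0'); c=ctrl.get_calibration(n); print(n,c)
print(ctrl.sense())
E
```

```text
pics
scene {'K': array([[369.35566059,   0.        , 321.16219841],
       [  0.        , 369.35566059, 197.43983769],
       [  0.        ,   0.        ,   1.        ]]), 'origin': array([-10.5943489 , 991.04864231, 626.32357262]), 'rotation': array([ 0.16214071, -0.26065027,  0.818859  , -0.48501728])}
top {'K': array([[404.40558665,   0.        , 322.23968709],
       [  0.        , 404.40558665, 205.73955461],
       [  0.        ,   0.        ,   1.        ]]), 'origin': array([ 443.8204344 ,  226.87223913, 1134.57553584]), 'rotation': array([ 0.03608675, -0.69727258,  0.71491568, -0.03747362])}
{'time_s': 0.1, 'joints': array([ 1.06662281e+00,  3.13386271e-01,  1.49832375e+00, -8.01327736e-06,
        1.33102119e+00, -2.23388142e-01]), 'dq': array([ 9.65727625e-04, -1.30617248e-03, -9.89946210e-04, -4.71506577e-04,
        8.48857707e-05,  9.74065742e-04]), 'tau': array([ 2.73463564e-03, -4.12898111e+01, -2.60141462e+01, -1.85423455e-04,
        3.02487846e-03,  1.71477433e-05]), 'eef_pos': array([145.38080313, 504.2387854 , 230.81035147]), 'ee_rot': array([-1.98919290e-04,  1.39930983e-01,  9.90161096e-01, -5.33411210e-04]), 'force': array([ 0.17330284,  0.05241334, -0.68774325]), 'wrist_torque': array([-0.00015728, -0.00797279, -0.0120344 ]), 'grip_force': 0.0, 'grip_width': 0.9997306152531978}
```

Rotation is a quaternion; fix the helper and view both.

```bash
sed -i "s/R=np.array(c\['rotation'\])/q=c['rotation'];R=Rotation.from_quat([q[1],q[2],q[3],q[0]]).as_matrix()/; s/^import numpy/from scipy.spatial.transform import Rotation\nimport numpy/" h.py; cat h.py|head -12
```

```text
from rig import ctrl
from scipy.spatial.transform import Rotation
import numpy as np, cv2
def cap(n,f):
    p,d=ctrl.capture(n); cv2.imwrite('pics/%s.png'%f,p); np.savez('pics/%s.npz'%f,d=d,p=p); return p,d
def world(n,d):
    c=ctrl.get_calibration(n);K=np.array(c['K']);q=c['rotation'];R=Rotation.from_quat([q[1],q[2],q[3],q[0]]).as_matrix();o=np.array(c['origin'])
    v,u=np.indices(d.shape)
    P=np.stack([(u-K[0,2])/K[0,0]*d,(v-K[1,2])/K[1,1]*d,d],-1)
    return P@R.T+o
```

View pics/top0.png

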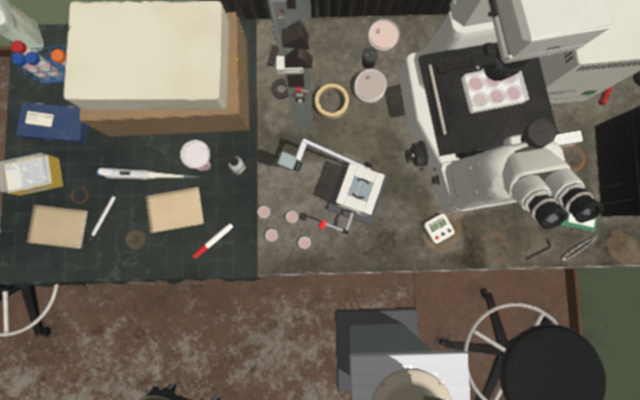

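View pics/scene0.png

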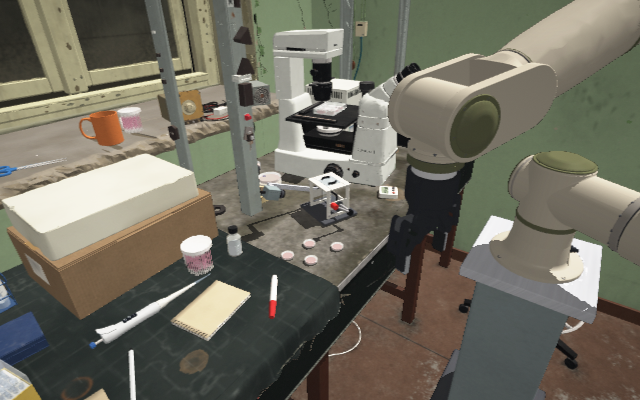

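The top view shows four small dishes at (264,212), (292,216), (271,235) and (304,242), and the viewer stage at about (360,188). The red grip is at (322,224), the camera at (288,158), the marker at (213,241) and the timer at (437,228). The scene view shows the same layout from the side. Next I'll measure.

```bash
python3 - <<'E'
from h import *
z=np.load('pics/top0.npz');d=z['d'];p=z['p'];W=world('top',d)
np.set_printoptions(precision=1,suppress=True)
for u,v in[(264,212),(292,216),(271,235),(304,242),(322,224),(305,216),(335,227),(360,188),(345,182),(375,190),(288,158),(437,228),(213,241),(236,164),(250,240),(403,385)]:
    print((u,v),W[v,u])
# refine dishes
hsv=cv2.cvtColor(p,cv2.COLOR_BGR2HSV)
for u,v in[(264,212),(292,216),(271,235),(304,242)]:
    s=np.s_[v-12:v+13,u-12:u+13]; w=W[s]; m=(w[...,2]>5)&(w[...,2]<18)&(np.hypot(w[...,0]-W[v,u,0],w[...,1]-W[v,u,1])<24)
    q=w[m][:,:2].astype(np.float32); c,r=cv2.minEnclosingCircle(q)
    print('dish',q.mean(0),c,r,m.sum(),np.median(w[m][:,2]),'dist',np.hypot(*c))
# frame top: z 105..125
m=(np.abs(W[...,2]-115)<8); m[:, :300]=0; m[:,400:]=0; m[:140]=0; m[230:]=0
n,l,st,cc=cv2.connectedComponentsWithStats(m.astype(np.uint8))
for i in range(1,n):
    if st[i,4]>80:
        q=W[l==i][:,:2].astype(np.float32); print(st[i],cv2.minAreaRect(q),np.median(W[l==i][:,2]))
        print(cv2.boxPoints(cv2.minAreaRect(q)))
a=p[130:250,240:400]; a=cv2.resize(a,None,fx=5,fy=5,interpolation=cv2.INTER_CUBIC); cv2.imwrite('pics/crop.png',a)
E
```

```text
(264, 212) [548.1 386.7   6.3]
(292, 216) [534.4 308.   12.2]
(271, 235) [483.1 367.1  12. ]
(304, 242) [461.5 276.2  11. ]
(322, 224) [504.4 225.3 108.9]
(305, 216) [534.5 272.4  -0.6]
(335, 227) [497.4 191.6  80.1]
(360, 188) [593.1 126.4 116.5]
(345, 182) [609.9 163.9 113.8]
(375, 190) [587.6  87.9 112.3]
(288, 158) [667.9 305.6 148.9]
(437, 228) [490.9 -93.   14.2]
(213, 241) [470.5 526.7  15.3]
(236, 164) [671.2 449.5  78. ]
(250, 240) [471.1 427.8  -1.8]
(403, 385) [76.6 20.7 16.9]
dish [549.6 387.5] (552.8889770507812, 386.97747802734375) 20.439674377441406 120 9.798541757316912 dist 674.8613112667392
dish [534.5 309.5] (534.7003784179688, 309.54345703125) 17.446149826049805 121 9.540627455445474 dist 617.8362618616492
dish [485.2 366.8] (486.6873779296875, 365.55999755859375) 19.513355255126953 125 9.38990274316302 dist 608.6860567247401
dish [461.6 275.5] (462.7783203125, 274.9309387207031) 18.294998168945312 125 9.41845681949485 dist 538.2850497804169
[ 337  163   48   51 1539] ((593.0966796875, 125.57525634765625), (93.9283218383789, 107.72080993652344), 68.87362670898438) 115.41192719966182
[[525.9 101.2]
 [626.4  62.4]
 [660.3 150. ]
 [559.8 188.8]]
```

View pics/crop.png

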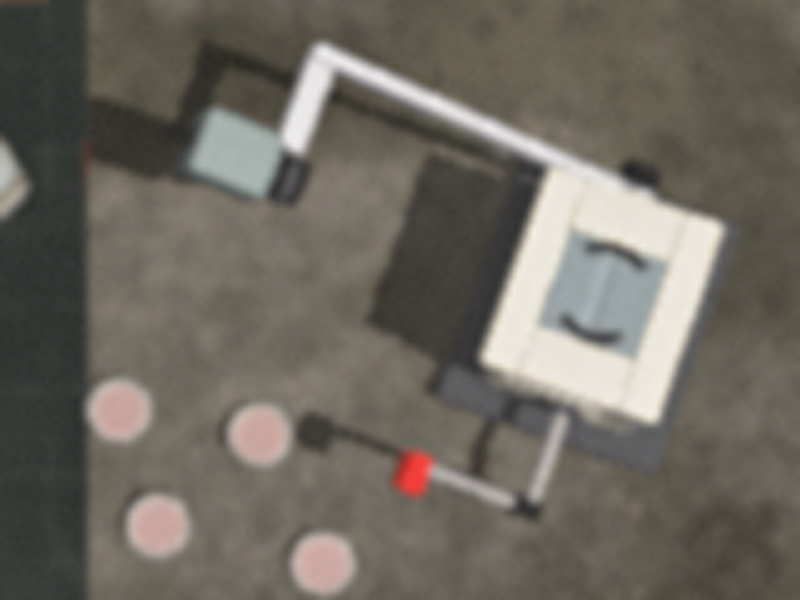

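```bash
cat >> h.py <<'E'
C=np.array([593.1,125.6]);ex=np.array([.9328,-.3604]);ey=np.array([.3604,.9328])
def vf(W): return np.stack([(W[...,:2]-C)@ex,(W[...,:2]-C)@ey,W[...,2]],-1)
def tool(target,yaw_y=ey):
    """row values: shift in tool axes from current pose to target"""
    s=ctrl.sense();q=s['ee_rot'];R=Rotation.from_quat([q[1],q[2],q[3],q[0]]).as_matrix()
    d=R.T@(np.array(target)-s['eef_pos'])/200
    y=R.T@np.array([*yaw_y,0]); sp=np.arctan2(-y[0],y[1]); sp=(sp+np.pi/2)%np.pi-np.pi/2
    return d.round(4),round(sp/np.pi,4),s['eef_pos'].round(1)
E
python3 - <<'E'
from h import *
np.set_printoptions(precision=2,suppress=True)
for n in('top','scene'):
    V=vf(world(n,np.load(f'pics/{n}0.npz')['d']))
    m=(abs(V[...,0])<30)&(V[...,1]>130)&(V[...,1]<260)&(V[...,2]>60)&(V[...,2]<260)
    q=V[m]; r=np.hypot(q[:,1],q[:,2]-55); e=np.arctan2(q[:,2]-55,q[:,1])
    print(n,m.sum(),'x',np.percentile(q[:,0],[2,50,98]),'r',np.percentile(r,[1,50,99]),'el',np.percentile(e,[1,50,99]))
    # top faces: plane fit on top body
    h=q[q[:,1]>185]
    if n=='top':
        A=np.c_[h[:,:2],np.ones(len(h))]; c=np.linalg.lstsq(A,h[:,2],rcond=None)[0]; 
        for _ in range(5):
            k=abs(A@c-h[:,2])<3; c=np.linalg.lstsq(A[k],h[k,2],rcond=None)[0]
        print('slope y',c,np.arctan(c[1]),k.sum(),'perp height of top',(c[2]-55)*np.cos(np.arctan(c[1])))
    # aluminium arm points
    m=(V[...,0]>45)&(V[...,0]<80)&(V[...,1]>30)&(V[...,1]<250)&(V[...,2]>40)&(V[...,2]<200)
    q=V[m]; 
    for y in range(40,240,25):
        k=abs(q[:,1]-y)<8
        if k.sum(): print(y,q[k].mean(0),np.arctan2(q[k,2].mean()-55,q[k,1].mean()))
print(tool([461.6,275.5,60]),'dish')
E
```

```text
top 394 x [-16.78  -0.06  26.33] r [177.74 211.37 248.08] el [0.33 0.44 0.47]
slope y [  0.2   -0.01 150.25] -0.013936331504009263 84 perp height of top 95.24214281334676
40 [57.34 39.76 97.92] 0.8235699273678406
65 [64.83 65.36 86.05] 0.4435255468390146
90 [64.88 90.25 95.94] 0.425916716446441
115 [ 65.22 115.01 106.2 ] 0.4188147610409697
140 [ 64.98 140.31 115.96] 0.4098313271663251
165 [ 60.96 167.31 125.87] 0.4006619831410518
190 [ 53.79 182.37 124.77] 0.3653869123940128
scene 282 x [-22.55 -16.78   9.1 ] r [176.59 220.42 248.67] el [0.3  0.39 0.46]
40 [52.32 39.99 74.73] 0.4583099056431143
65 [59.21 64.41 80.95] 0.38299062654531835
90 [59.15 90.82 92.94] 0.3957429859176598
115 [ 59.24 114.9  101.05] 0.38115679489239146
140 [ 59.07 140.31 111.15] 0.3806598710301161
165 [ 57.88 164.61 124.71] 0.40057430012835576
(array([-1.84, -0.66,  0.85]), np.float64(0.028), array([145.4, 504.2, 230.8])) dish
```

Geometry agrees with the sizes given: the frame measures 94x108 at z = 115, and the predicted grip point (505,225) matches the measured (504,225). The camera arm is at about 0.38 rad, so the mirror target is about 0.975. Moving above the dish.

```bash
python3 -m pendant '[[[-0.3,-0.1,0,0.028,0.8],[-0.6,-0.2,0,0.028,0.8],[-0.8,-0.3,0,0.028,0.8],[-1,-0.36,0,0.028,0.8],[-1,-0.36,0,0.028,0.8],[-1,-0.36,0,0.028,0.8],[-1,-0.36,0,0.028,0.8],[-1,-0.36,0,0.028,0.8]]]' 20
python3 -c "
from h import *
print(tool([461.6,275.5,60]))"
```

```text
time_s: 0.9
eef_pos: [316.6, 380.6, 231.2]
ee_rot: [-0.0, 0.182, 0.983, -0.0]
force: [0.5, -0.5, 0.1]
grip_width: 0.798
grip_force: 0.0
(array([-0.8656, -0.2304,  0.8559]), np.float64(0.0005), array([316.6, 380.6, 231.2]))
```

```bash
python3 -m pendant '[[[-0.2,-0.05,0.1,0,0.8],[-0.45,-0.12,0.3,0,0.8],[-0.7,-0.19,0.5,0,0.8],[-0.865,-0.23,0.7,0,0.8],[-0.865,-0.23,0.85,0,0.8],[-0.865,-0.23,0.85,0,0.8],[-0.865,-0.23,0.85,0,0.8],[-0.865,-0.23,0.85,0,0.8],[-0.865,-0.23,0.85,0,0.8]]]' 20
python3 - <<'E'
from h import *
print(tool([461.6,275.5,2]))
p,d=cap('scene','s1'); V=world('scene',d)
print(tool([461.6,275.5,2]))
# dish by colour-ish/height from scene view
m=(abs(V[...,2]-10)<3)&(np.hypot(V[...,0]-461.6,V[...,1]-275.5)<26)
q=V[m][:,:2].astype(np.float32);print(m.sum(),q.mean(0) if len(q) else 0, cv2.minEnclosingCircle(q) if len(q) else 0)
a=p[150:290,240:440];cv2.imwrite('pics/s1c.png',cv2.resize(a,None,fx=4,fy=4,interpolation=cv2.INTER_CUBIC))
E
```

```text
time_s: 1.8
eef_pos: [462.6, 275.9, 63.4]
ee_rot: [0.001, 0.182, 0.983, 0.001]
force: [0.5, 1.2, -0.6]
grip_width: 0.804
grip_force: 0.0
(array([ 0.0049, -0.0043,  0.3068]), np.float64(0.0005), array([462.6, 275.9,  63.4]))
(array([ 0.0051, -0.0033,  0.3056]), np.float64(0.0005), array([462.6, 275.7,  63.1]))
85 [456.50397 278.7774 ] ((457.1055908203125, 277.82244873046875), 17.92616844177246)
```

View pics/s1c.png

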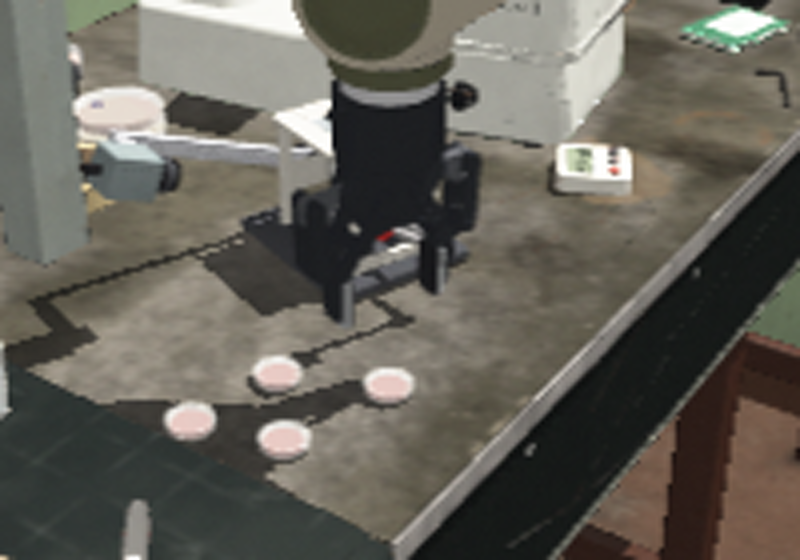

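The dish sits under the open fingers at zoom (388,385), and nothing else is in the way. Descending.

```bash
python3 -m pendant '[[[0,0,0.1,0,0.8],[0,0,0.2,0,0.8],[0,0,0.25,0,0.8],[0,0,0.27,0,0.8],[0,0,0.285,0,0.8],[0,0,0.285,0,0.8],[0,0,0.285,0,0.8],[0,0,0.285,0,0.8]]]' 20
python3 -c "
from h import *
print(tool([460.8,276,2]))"
```

```text
time_s: 2.65
eef_pos: [462.8, 274.7, 4.8]
ee_rot: [0.0, 0.183, 0.983, 0.0]
force: [0.8, 0.7, 0.2]
grip_width: 0.798
grip_force: 0.0
(array([0.0117, 0.0027, 0.014 ]), np.float64(-0.0), array([462.8, 274.7,   4.8]))
```

```bash
python3 -m pendant '[[[0.005,0.003,0.013,0,0.8],[0.005,0.003,0.013,0,0.5],[0.005,0.003,0.013,0,0.35],[0.005,0.003,0.013,0,0.3],[0.005,0.003,0.013,0,0.3],[0.005,0.003,0.013,0,0.3],[0.005,0.003,0.013,0,0.3],[0.005,0.003,0.013,0,0.3]]]' 20
python3 -c "
from h import *
print(tool([460.8,276,2]))"
```

```text
time_s: 3.45
eef_pos: [461.8, 275.5, 1.8]
ee_rot: [0.0, 0.183, 0.983, 0.0]
force: [-2.0, -0.8, 4.1]
grip_width: 0.39
grip_force: 20.0
(array([ 0.0055,  0.0005, -0.0008]), np.float64(-0.0), array([461.8, 275.5,   1.8]))
```

```bash
python3 -m pendant '[[[0,0,-0.05,0,0.3],[0,0,-0.15,0,0.3],[0,0,-0.35,0,0.3],[0,0,-0.55,0,0.3],[0,0,-0.75,0,0.3],[0,0,-0.9,0,0.3],[0,0,-0.9,0,0.3],[0,0,-0.9,0,0.3]]]' 20
python3 - <<'E'
from h import *
p,d=cap('scene','s2'); s=ctrl.sense(); print(s['grip_width'],s['grip_force'],tool([593.1,125.6,160]))
c=ctrl.get_calibration('scene');K=c['K'];q=c['rotation'];R=Rotation.from_quat([q[1],q[2],q[3],q[0]]).as_matrix()
x=R.T@(s['eef_pos']-c['origin']);u,v=(K@x/x[2])[:2].astype(int);print(u,v)
a=p[v-50:v+50,u-60:u+60];cv2.imwrite('pics/s2c.png',cv2.resize(a,None,fx=5,fy=5,interpolation=cv2.INTER_CUBIC))
E
```

```text
time_s: 4.25
eef_pos: [461.7, 275.5, 182.0]
ee_rot: [0.0, 0.183, 0.983, 0.0]
force: [-0.4, 0.4, -0.8]
grip_width: 0.387
grip_force: 20.1
0.38322480864933184 20.125026288733352 (array([-0.8845, -0.4608,  0.1046]), np.float64(-0.0), array([461.3, 275.3, 181. ]))
336 190
```

View pics/s2c.png

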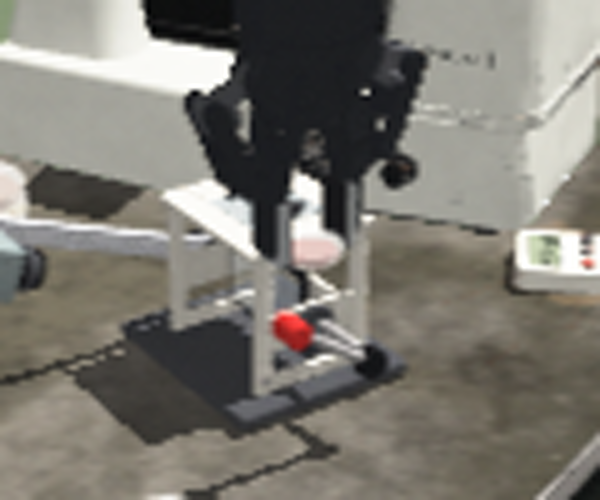

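The dish is held between the pads at zoom (317,248). I'll measure its offset relative to the TCP before placing it.

```bash
python3 - <<'E'
from h import *
np.set_printoptions(precision=1,suppress=True)
T=np.array([461.5,275.4,181.5])
for n in('scene','top'):
    if n=='scene': z=np.load('pics/s2.npz');p,d=z['p'],z['d']
    else: p,d=cap('top','t2')
    W=world(n,d); D=W-T; r=np.linalg.norm(D,axis=-1)
    hs=cv2.cvtColor(p,cv2.COLOR_BGR2HSV); pk=(p[...,2].astype(int)-p[...,1]>12)
    m=(r<35)&pk; q=D[m]; x=q[:,:2]@ex; y=q[:,:2]@ey
    if len(q): print(n,len(q),'x',np.percentile(x,[0,5,50,95,100]),'y',np.percentile(y,[0,5,50,95,100]),'z',np.percentile(q[:,2],[0,5,50,95,100]))
s=ctrl.sense();print(s['grip_width'],s['eef_pos'])
E
```

```text
scene 49 x [-22.2 -21.7 -13.6  -2.4   0.6] y [-9.8 -8.   5.  17.2 18.1] z [ 3.3  5.3  8.4 10.6 18.4]
0.38973844036977023 [461.3 275.3 180.6]
```

```bash
python3 - <<'E'
from h import *
V=vf(world('scene',np.load('pics/scene0.npz')['d']))
m=(abs(V[...,2]-115)<5)&(abs(V[...,0])<75)&(abs(V[...,1])<65)
q=V[m][:,:2].astype(np.float32);print(m.sum(),cv2.minAreaRect(q),np.percentile(V[m],[1,50,99],axis=0))
for nm in('top','scene'):
    z=np.load(f'pics/{nm}0.npz');V=vf(world(nm,z['d']));p=z['p'].astype(int)
    m=(p[...,2]-p[...,1]>70)&(abs(V[...,0]+118)<25)&(abs(V[...,1]-61)<25)
    print(nm,m.sum(),V[m].mean(0),V[m].min(0),V[m].max(0))
    W=world(nm,z['d'])
    for c in[(534.5,309.5),(485.2,366.8),(461.6,275.5)]:
        k=(abs(W[...,2]-10)<4)&(np.hypot(W[...,0]-c[0],W[...,1]-c[1])<27); print(W[k].mean(0),k.sum())
print(tool([593.1,125.6,160]))
E
```

```text
479 ((-3.7867202758789062, 0.014369964599609375), (113.69318389892578, 96.02821350097656), 0.7989150881767273) [[-58.96382197 -44.83878133 110.52080306]
 [-10.50198493   6.06642212 115.39158954]
 [ 49.41847023  46.94341621 119.52700885]]
top 54 [-117.91527163   60.57729713   97.49159125] [-127.54034321   52.89282899   -2.20674604] [-100.02059761   68.52648167  111.01509493]
[534.61711798 309.47291347   9.66090115] 121
[485.31849612 367.13209193   9.59096103] 118
[461.88046266 275.45684428   9.49995827] 110
scene 39 [-125.99168305   64.06810729  102.55210219] [-134.37930615   54.57520612   94.3721734 ] [-114.31533548   69.77310132  108.39110199]
[529.87817161 311.7936208    9.6125949 ] 80
[480.28606962 369.56788574   9.55798298] 101
[456.68070541 279.10953955   9.62914536] 86
(array([-0.8848, -0.4603,  0.1022]), np.float64(-0.0), array([461.3, 275.3, 180.6]))
```

The two cameras disagree by a constant shift of about 5 mm, so the dish-to-viewer offset taken from the top view is sound. One clearance check, then carry the dish over.

```bash
python3 - <<'E'
from h import *
W=world('top',np.load('pics/top0.npz')['d']);r=np.hypot(W[...,0]-593,W[...,1]-126);k=(W[...,2]>125)&(r<220)
for a,b in((0,80),(80,110),(110,140),(140,170),(170,220)):
    m=k&(r>=a)&(r<b); print(a,b,m.sum(),W[m].mean(0).round() if m.any() else '',W[m][:,2].max() if m.any() else '')
E
python3 -m pendant '[[[-0.1,-0.05,0,0,0.3],[-0.25,-0.13,0,0,0.3],[-0.42,-0.22,0,0,0.3],[-0.6,-0.31,0,0,0.3],[-0.75,-0.39,0,0,0.3],[-0.84,-0.44,0,0,0.3],[-0.88,-0.46,0,0,0.3],[-0.885,-0.46,0.05,0,0.3],[-0.885,-0.46,0.1,0,0.3],[-0.885,-0.46,0.1,0,0.3],[-0.885,-0.46,0.1,0,0.3],[-0.885,-0.46,0.1,0,0.3]]]' 20
python3 -c "
from h import *
print(tool([593.1,125.6,117.3]), ctrl.sense()['grip_width'])"
```

```text
0 80 1 [577. 140. 126.] 125.79641527282888
80 110 0  
110 140 0  
140 170 43 [657. 278. 130.] 137.8395441648628
170 220 2714 [610. 179. 632.] 1134.5755358449128
time_s: 5.55
eef_pos: [593.6, 126.4, 162.1]
ee_rot: [0.0, 0.183, 0.983, 0.0]
force: [-1.0, -0.1, 0.1]
grip_width: 0.386
grip_force: 20.1
(array([ 0.0011, -0.0048,  0.2239]), np.float64(0.0002), array([593.6, 126.4, 162.1])) 0.3858840659942779
```

```bash
python3 -m pendant '[[[0,-0.003,0.05,0,0.3],[0,-0.003,0.1,0,0.3],[0,-0.003,0.14,0,0.3],[0,-0.003,0.17,0,0.3],[0,-0.003,0.19,0,0.3],[0,-0.003,0.2,0,0.3],[0,-0.003,0.2,0,0.3],[0,-0.003,0.2,0,0.3],[0,-0.003,0.2,0,0.3]]]' 20
python3 - <<'E'
from h import *
print(tool([593.1,125.6,117.3]), ctrl.sense()['force'])
p,d=cap('scene','s3')
a=p[140:230,280:400];cv2.imwrite('pics/s3c.png',cv2.resize(a,None,fx=6,fy=6,interpolation=cv2.INTER_CUBIC))
E
```

```text
time_s: 6.45
eef_pos: [593.7, 125.3, 122.0]
ee_rot: [0.0, 0.183, 0.983, 0.0]
force: [0.1, -0.2, -0.8]
grip_width: 0.392
grip_force: 20.1
(array([0.0032, 0.0003, 0.0237]), np.float64(-0.0), array([593.7, 125.3, 122. ])) [ 0.12984963 -0.24593291 -0.7701952 ]
```

View pics/s3c.png

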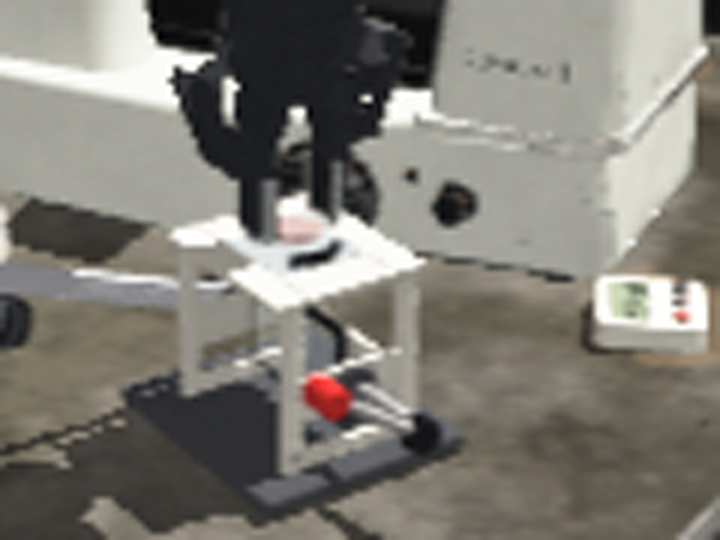

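The dish hangs just above the glass, behind the near crescent at zoom (317,255), with no contact yet. Lowering gently.

```bash
python3 -m pendant '[[[0.002,0,0.005,0,0.3],[0.002,0,0.01,0,0.3],[0.002,0,0.014,0,0.3],[0.002,0,0.017,0,0.3],[0.002,0,0.019,0,0.3],[0.002,0,0.021,0,0.3],[0.002,0,0.021,0,0.3],[0.002,0,0.021,0,0.3]]]' 20
python3 -c "
from h import *
print(tool([593.1,125.6,117]), ctrl.sense()['force'])"
```

```text
time_s: 7.3
eef_pos: [593.1, 125.5, 117.5]
ee_rot: [0.0, 0.183, 0.983, -0.0]
force: [-0.7, -0.2, 0.1]
grip_width: 0.386
grip_force: 20.1
(array([0.0005, 0.0006, 0.0026]), np.float64(-0.0), array([593.1, 125.5, 117.5])) [-0.71973897 -0.1549622   0.08741622]
```

```bash
python3 -m pendant '[[[0,0,0.003,0,0.3],[0,0,0.003,0,0.3],[0,0,0.003,0,0.42],[0,0,0.003,0,0.5],[0,0,0.003,0,0.6],[0,0,0.003,0,0.65],[0,0,0.003,0,0.65],[0,0,-0.05,0,0.65],[0,0,-0.15,0,0.65],[0,0,-0.3,0,0.65],[0,0,-0.5,0,0.65],[0,0,-0.5,0,0.65]]]' 20
python3 - <<'E'
from h import *
p,d=cap('top','t4');V=vf(world('top',d));q=p.astype(int)
print(ctrl.sense()['eef_pos'])
m=(V[...,2]>118)&(V[...,2]<135)&(np.hypot(V[...,0],V[...,1])<35)
print(m.sum(),V[m].mean(0),np.percentile(V[m],[1,50,99],axis=0))
a=p[150:240,290:410];cv2.imwrite('pics/t4c.png',cv2.resize(a,None,fx=6,fy=6,interpolation=cv2.INTER_CUBIC))
E
```

```text
time_s: 8.5
eef_pos: [595.1, 125.6, 224.0]
ee_rot: [0.005, 0.183, 0.983, 0.001]
force: [0.7, 0.2, 0.4]
grip_width: 0.648
grip_force: 0.0
[594.12953233 125.52774262 220.90354302]
62 [ -3.57522187 -11.26280933 123.72616887] [[-22.23739268 -29.34367161 118.07068274]
 [ -2.10115716 -11.08630122 124.50682934]
 [  8.92445632   1.49889419 128.37499899]]
```

View pics/t4c.png

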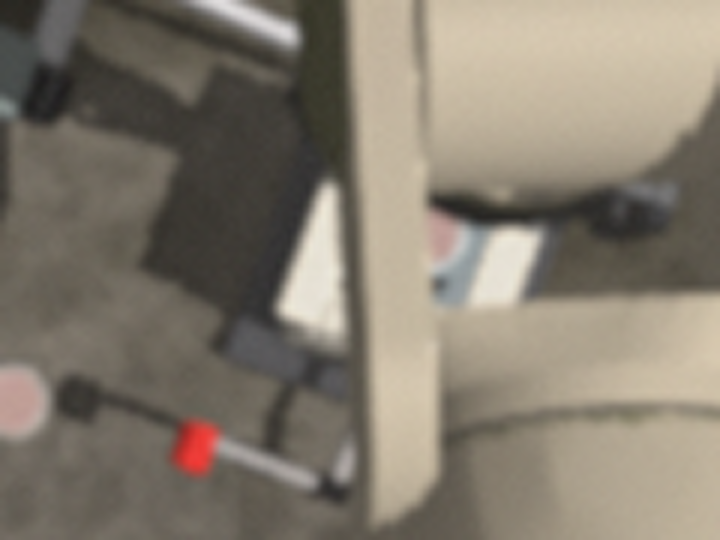

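The dish is on the stage but partly hidden by the arm. I'll move above the grip and look again.

```bash
python3 -c "
from h import *
print(tool([505,225,160]))"
```

```text
(array([0.5966, 0.3026, 0.3019]), np.float64(0.0), array([594.1, 125.5, 220.9]))
```

```bash
python3 -m pendant '[[[0.1,0.05,0,0,0.5],[0.25,0.13,0,0,0.5],[0.4,0.2,0,0,0.5],[0.55,0.28,0.05,0,0.5],[0.593,0.303,0.15,0,0.5],[0.593,0.303,0.25,0,0.5],[0.593,0.303,0.3,0,0.5],[0.593,0.303,0.3,0,0.5],[0.593,0.303,0.3,0,0.5]]]' 20
python3 - <<'E'
from h import *
p,d=cap('top','t5');V=vf(world('top',d))
print(tool([505,225,99]))
m=(V[...,2]>118)&(V[...,2]<135)&(np.hypot(V[...,0],V[...,1])<35)
print(m.sum(),V[m].mean(0),np.percentile(V[m],[1,50,99],axis=0))
s,ds=cap('scene','s5')
a=np.hstack([cv2.resize(p[150:240,300:400],(500,450),interpolation=cv2.INTER_CUBIC),cv2.resize(s[150:235,300:360],(300,450),interpolation=cv2.INTER_CUBIC)]);cv2.imwrite('pics/t5c.png',a)
E
```

```text
time_s: 9.45
eef_pos: [504.8, 224.5, 158.0]
ee_rot: [0.0, 0.184, 0.983, 0.0]
force: [0.0, 0.2, 0.1]
grip_width: 0.5
grip_force: 0.0
(array([0.0006, 0.0019, 0.2964]), np.float64(-0.0002), array([504.9, 224.6, 158.3]))
182 [  4.44583892  -1.77950054 123.7495596 ] [[-20.46423654 -23.86647242 118.15380006]
 [  3.75151922  -2.24318481 124.34552973]
 [ 28.10944363  23.20938327 128.4423178 ]]
```

View pics/t5c.png

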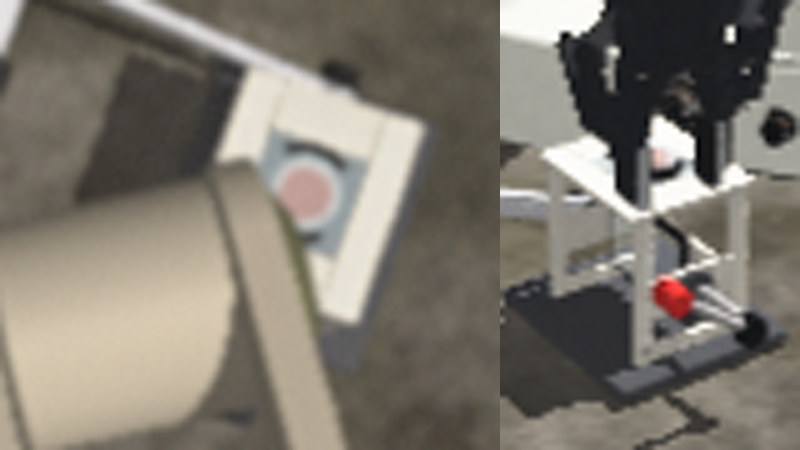

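The dish lies between the crescents with its top at z about 124.5, as it should for a 10 mm dish on the 115 mm glass. Next, straddle the grip, with the fingers kept above the rod.

```bash
python3 - <<'E'
from h import *
z=np.load('pics/t5.npz');p=z['p'].astype(int);V=vf(world('top',z['d']))
m=(p[...,2]-p[...,1]>15)&(np.hypot(V[...,0],V[...,1])<30)&(V[...,2]>118)
print(m.sum(),V[m].mean(0),np.ptp(V[m],axis=0))
E
python3 -m pendant '[[[0,0,0.1,0,0.5],[0,0,0.2,0,0.5],[0,0,0.27,0,0.5],[0,0,0.31,0,0.5],[0,0,0.31,0,0.5],[0,0,0.31,0,0.5],[0,-0.03,0.31,0,0.5],[0,-0.05,0.31,0,0.5],[0,-0.05,0.31,0,0.5],[0,-0.05,0.31,0,0.5]]]' 20
python3 -c "
from h import *
s=ctrl.sense();print(vf(s['eef_pos']),s['force'])"
```

```text
82 [ -1.61313372  -0.7832147  124.66265538] [26.49807731 25.54755982  9.29274335]
time_s: 10.55
eef_pos: [500.9, 215.3, 95.8]
ee_rot: [0.0, 0.184, 0.983, 0.0]
force: [0.7, 0.3, 0.5]
grip_width: 0.501
grip_force: 0.0
[-118.34143459   50.38990479   95.79127036] [0.72016885 0.31592399 0.45188245]
```

```bash
python3 -m pendant '[[[0,-0.035,-0.04,0,0.5],[0,-0.073,-0.068,0,0.5],[0,-0.11,-0.095,0,0.5],[0,-0.152,-0.118,0,0.5],[0,-0.195,-0.135,0,0.5],[0,-0.24,-0.148,0,0.5],[0,-0.28,-0.153,0,0.5],[0,-0.31,-0.156,0,0.5],[0,-0.324,-0.156,0,0.5],[0,-0.324,-0.156,0,0.5],[0,-0.324,-0.156,0,0.5]]]' 20
python3 - <<'E'
from h import *
p,d=cap('scene','s6');s=ctrl.sense();print(vf(s['eef_pos']),s['force'],s['grip_force'])
V=vf(world('scene',d));q=p.astype(int)
m=(q[...,2]-q[...,1]>70)&(abs(V[...,0]+118)<30)&(V[...,2]>80)&(abs(V[...,1])<80)
print(m.sum(),V[m].mean(0) if m.any() else '')
a=p[120:230,280:400];cv2.imwrite('pics/s6c.png',cv2.resize(a,None,fx=5,fy=5,interpolation=cv2.INTER_CUBIC))
E
```

```text
time_s: 11.65
eef_pos: [477.3, 155.0, 126.5]
ee_rot: [-0.0, 0.183, 0.983, -0.0]
force: [0.1, 1.3, 1.2]
grip_width: 0.499
grip_force: 0.7
[-118.57673549  -14.25993503  126.48169777] [-0.1310313   0.82941671  0.52872265] 0.673886767217482
25 [-130.39861208   -0.59050469  133.34867879]
```

View pics/s6c.png

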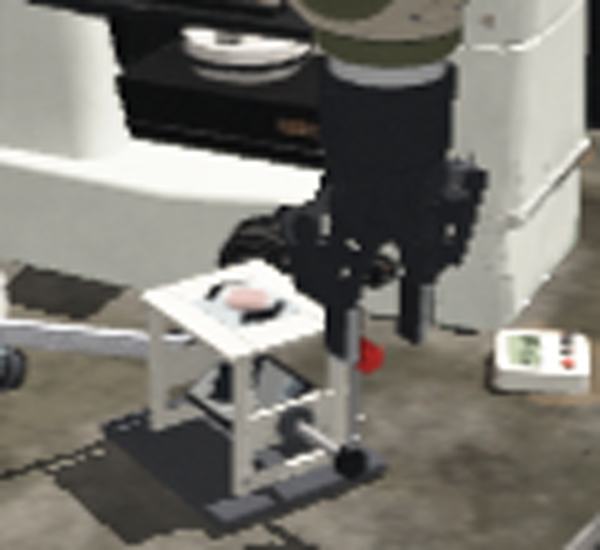

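The grip is upright and pressed by the +y finger at zoom (370,355). The mirror is tilted and the dish is undisturbed on the stage. Next, lower onto the grip and close.

```bash
python3 -m pendant '[[[0,0,0.03,0,0.5],[0,0,0.06,0,0.5],[0,0,0.06,0,0.5],[0,0.02,0.06,0,0.4],[0,0.04,0.06,0,0.28],[0,0.06,0.06,0,0.15],[0,0.061,0.06,0,0.1],[0,0.061,0.06,0,0.1],[0,0.061,0.06,0,0.1],[0,0.061,0.06,0,0.1]]]' 30
python3 - <<'E'
from h import *
p,d=cap('scene','s7');s=ctrl.sense();t=vf(s['eef_pos']);print(t,s['force'],s['grip_force'],s['grip_width'],'m',.95-np.arcsin(t[1]/75))
V=vf(world('scene',d));q=p.astype(int)
m=(q[...,2]-q[...,1]>70)&(abs(V[...,0]+118)<30)&(V[...,2]>80)&(abs(V[...,1])<80)
print(m.sum(),V[m].mean(0) if m.any() else '')
# mirror tilt: points inside viewer below stage
m=(abs(V[...,0])<36)&(abs(V[...,1])<30)&(abs(V[...,2]-55)<28)
w=V[m];A=np.c_[w[:,1],np.ones(len(w))];print(len(w))
a=p[120:230,280:400];cv2.imwrite('pics/s7c.png',cv2.resize(a,None,fx=5,fy=5,interpolation=cv2.INTER_CUBIC))
E
```

```text
time_s: 12.7
eef_pos: [481.8, 166.2, 114.9]
ee_rot: [0.0, 0.183, 0.983, -0.0]
force: [-2.2, 0.1, 4.6]
grip_width: 0.182
grip_force: 29.4
[-118.46805087   -2.21372933  114.92743648] [-3.06291816  0.52456357  4.87096726] 29.37022055730381 0.1878965726210219 m 0.9795206785530062
18 [-130.25108864   -2.77743315  132.85083301]
159
```

View pics/s7c.png

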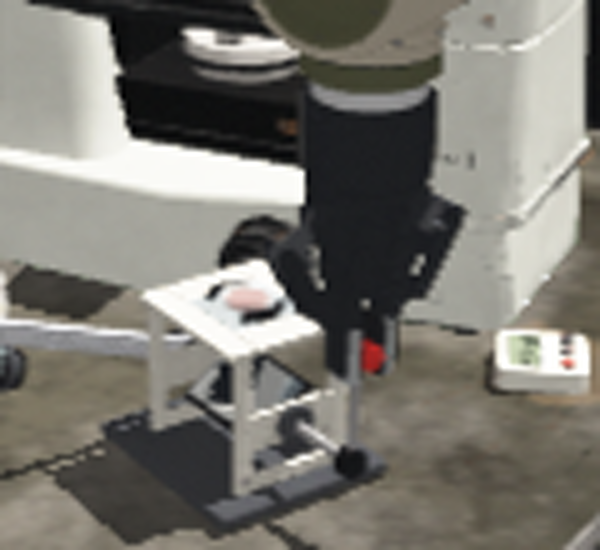

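The grip is held between the pads at zoom (372,355), and the lever is at m about 0.98 against a target of 0.975. Hold for over half a second, confirm, and hand in.

```bash
python3 -m pendant '[[[0,0,0,0,0.1],[0,0,0,0,0.1],[0,0,0,0,0.1],[0,0,0,0,0.1],[0,0,0,0,0.1],[0,0,0,0,0.1],[0,0,0,0,0.1],[0,0,0,0,0.1],[0,0,0,0,0.1],[0,0,0,0,0.1]]]' 30
python3 - <<'E'
from h import *
s=ctrl.sense();t=vf(s['eef_pos']);print(t,s['grip_force'],.95-np.arcsin(t[1]/75))
print(ctrl.finish_job())
E
```

```text
time_s: 13.75
eef_pos: [481.8, 166.3, 114.9]
ee_rot: [0.0, 0.183, 0.983, 0.0]
force: [-2.8, -0.9, 5.5]
grip_width: 0.185
grip_force: 29.4
[-118.50429046   -2.20358645  114.90653068] 29.3693941843037 0.9793853815610275
the job is handed in; nothing more can be done
None
```

The job is handed in at 13.75 s with no verdict returned: the dish is on the stage and released (2 mm off centre in the last top view), and the gripper holds the lever with the mirror at about 0.98 rad by my estimate (target about 0.975).

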